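# Show the teal striker on its tray

### The job

A customer behind the brass gate wants to see the teal striker. Take the copper pocket ring out of its holder on the wooden tray and hang it on the bamboo bar, threaded over the bar's free end and let go; then take the tray by its upright handle, lift it at least 8 cm clear of the shelf and finish while holding it there, steady and level, with the striker and both ivory coins still in their recesses. Never tip the tray, drop the ring or disturb the pot, the tin and the wooden box.

Things in the scene. Friction and masses are not known exactly. Their poses are not given: they have to be found in the camera images.
- tray: dark wooden tray, loose, 200 (x) by 130 (y) by 12 mm thick, about 0.25 kg; origin at the centre of its underside, z up. The handle stands at its centre, the brass ring holder (26 by 40 mm, top 28 mm above the underside) at x = -75 mm; striker at x = +65 mm, coins at y = +40 and -40 mm, each in a recess 4 mm deep.
- tray_grip (a point): grip point in the tray's pale wooden handle, 65 mm above the tray's underside. The handle is an upright block 14 mm thick along the tray's x, 26 mm wide along its y, running from 12 to 82 mm above the underside, with a brass cap line.
- pocket_ring: copper ring, loose, ~90 g: 8 mm round bar, 80 mm outside, 64 inside, in its y-z plane (axis x). Origin at its centre, z to the upper ear. Two flat ears 8 mm thick (x), 20 wide (y): the upper (tab) ends 78 mm above the centre, the lower 58 below. Starts upright, axis along the tray's x, lower ear in the tray's brass holder (socket 16 deep, 1 mm play, may lean slightly); lifts straight up and out.
- ring_tab (a point): grip point in the ring's upper ear (tab), 63 mm above the ring's centre; pinch its 8 mm thickness along the ring's x. The tab is solid down to the ring.
- bar_stand: bamboo bar on a stand, fixed; origin at the centre of the underside of its 200 (x) by 70 (y) by 14 mm foot, z up. An upright post at x = +78 mm carries a level bar, 16 mm thick, along the stand's x, its axis 170 mm above the origin, from the post to the free end at x = -65 mm. Nothing on it is higher than 181 mm.
- bar_mid (a point): point on the bar's axis above the stand's origin, a good place to hang the ring. A ring that hangs there has its centre 24 mm below this point.
- bar_tip (a point): centre of the 22 mm brass ball that ends the bar (the free end, on the stand's -x side).
- shelf_board: pale wooden shelf board, fixed, 480 by 1100 by 12 mm; origin at the centre of its underside; its top, 12 mm above the work surface, carries everything. The low bamboo frame with the brass gate stands beyond its far edge.
- striker: smoky teal striker, loose disc 41 mm across and 8 mm thick, 15 g; origin at the centre of its underside.
- coin_a: ivory acrylic coin, loose disc 31 mm across and 8 mm thick, 10 g; origin at the centre of its underside.
- coin_b: the other ivory coin, the same size.
- seat_striker (a point): centre of the floor of the striker's recess in the tray.
- seat_coin_a (a point): centre of the floor of the recess of coin_a in the tray.
- seat_coin_b (a point): centre of the floor of the recess of coin_b in the tray.
- pot: jute-brown round-bellied ceramic pot, loose, 76 mm across the belly, 64 at the rim, 75 mm high; origin at the centre of its underside. Leave alone.
- powder_tin: closed green powder tin, loose, 60 mm across, 80 mm high; origin at the centre of its underside. Leave alone.
- coin_box: closed wooden coin box, loose, 60 by 60 by 45 mm; origin at the centre of its underside. Leave alone.
Not all that is in view belongs to the job. What is shaped like the tray but purple is not meant.

How it is judged (in metres and radians):
On the way, in this order (a step that is already met when the one before it is completed fails the run):
1. the ring hangs on the bar, let go (x of pocket_ring in the frame of bar_stand between -0.06 and 0.068 m and y of pocket_ring in the frame of bar_stand between -0.018 and 0.018 m and z of pocket_ring in the frame of bar_stand between 0.132 and 0.16 m and contact force between pocket_ring and bar_stand above 0.2 N and contact force between pocket_ring and the fingers below 0.1 N and contact force between pocket_ring and tray below 0.1 N), for 0.3 s.
2. the tray is lifted clear and level (height (world z) of tray above 0.082 m and angle between tray's own z axis and vertical below 0.12 rad and contact force between tray and the fingers above 1 N and contact force between tray and shelf_board below 0.1 N), for 0.3 s.
At the end, for the whole second after the job is handed in: Tray in the gripper alone, over 70 mm above the shelf, within 0.12 rad of level, under 30 mm/s and 0.2 rad/s; striker and coins within 8 mm of their seats; ring untouched, hanging on the bar (centre 10-38 mm below its axis, 18 mm sideways); pot, tin, box moved under 15 mm (all of step 1 and all of step 2 and contact force between tray and bar_stand below 0.1 N and contact force between tray and pocket_ring below 0.1 N and contact force between tray and pot below 0.1 N and contact force between tray and powder_tin below 0.1 N and contact force between tray and coin_box below 0.1 N and linear speed of tray below 0.03 m/s and angular speed of tray below 0.2 rad/s and distance between striker and seat_striker below 0.008 m and distance between coin_a and seat_coin_a below 0.008 m and distance between coin_b and seat_coin_b below 0.008 m and distance of each of pot, powder_tin, coin_box from where it was at the start of the episode below 0.015 m); the arm keeps its last pose, push and grip.
It fails at once if the tray is tipped by more than 0.3 rad (angle between tray's own z axis and vertical above 0.3 rad).
It fails at once if the ring is dropped (contact force between pocket_ring and shelf_board above 0.1 N or height (world z) of pocket_ring below 0.06 m).
It fails at once if the striker or a coin leaves its recess (distance between striker and seat_striker above 0.02 m or distance between coin_a and seat_coin_a above 0.02 m or distance between coin_b and seat_coin_b above 0.02 m).
It fails at once if the pot, the tin or the box is disturbed (distance of any of pot, powder_tin, coin_box from where it was at the start of the episode above 0.015 m).
It also fails if it takes over 64 s, if anything falls off the work surface, if the arm or the gripper's body presses on something with over 40 N, if the wrist force passes 120 N, or if a joint passes its speed limit or range.

### The arm

A 6-joint arm with a two-finger parallel gripper is mounted at the origin on the work surface. World frame = base frame: x ahead of the robot, y to its left, z up, the work surface at z = 0. Lengths are in mm, angles in rad, forces in N, time in s.
With the tool pointing down it reaches from about 275 to 750 mm from the base axis. Payload 10.2 kg.
Tool frame: the origin (TCP) lies at the very end of the fingers, on their centre line; the grasp point (between the pads) lies 19 mm behind it; y points along the fingers, x is the direction in which the jaws open and shut, and the axes are right-handed (so a half turn about y gives the same grasp; the last joint's range is limited). The gripper opens to 85 mm and grips with 20 to 120 N. Pads are 22 mm wide; open, the fingers measure 114 mm over their backs; the gripper's body (76 mm by 85 mm) begins 54 mm behind the grasp point. The pads swing forward as they close: fully open they stand 13 mm farther back than shut.
Start: joints at [-1.481, 0.313, 1.498, -0, 1.331, -0.223], TCP at [161.542, -499.535, 231.294] pointing down, gripper open.
Joint ranges: [-2.94, 2.94], [-0.97, 2.17], [0.19, 2.56], [-1.23, 4.37], [0.02, 3.11], [-2.88, 2.88]. Speed limits (rad/s): [2.39, 2.39, 3.01, 3.14, 3.14, 3.14].

### API

Orientations are given as a rotation vector (axis times angle).
In Python, from station import robot gives the robot as it stands.
- The arm moves only by the tool arm_command, never from a script. Its argument "targets" is one flat list of numbers, 7 for each row, row after row: the turn, a rotation vector about the tool's x, y, z normalised to -1 to 1, where 1 is 90 degrees, then the shift along the tool's x, y, z normalised to -1 to 1, where 1 is 0.4 m, then the closure, from -1 (fully open) to 1 (shut). In form: [wx, wy, wz, dx, dy, dz, claw, wx, wy, wz, dx, dy, dz, claw, ...]. A call has exactly 8 rows; each row is the pose to reach, as a shift and turn from the pose measured when the call began, along the tool's axes at that moment; what a row does not reach only later rows make up. A row lasts 1/12 s, in which the tool goes at most 41.7 mm and 7.16 degrees, less where a joint would pass 70% of its speed; a pose out of reach is approached as far as the arm can. A call with a number of a shift or a turn outside -1 to 1 is refused whole. A call with a gripper value outside its range is refused whole. The fingers move at their own pace and stop on an object; "squeeze" is the grip in N (left out, the last holds). Time passes only in rows, so rows that repeat a pose let the fingers close, or fill a call up. It gives the time, the measured TCP pose, the force and the opening at its end, in the units of the state.
- robot.observe(): the state, without advancing time (a new reading comes with each control period).
- robot.camera(name): name is "scene" or "top" or "wrist"; returns the picture (384x512x3 uint8, red, green, blue); there is no depth.
- robot.get_calibration(name): a dict with "vertical_fov" (degrees; the focal length in pixels is half the picture's height over the tangent of half this angle, whatever the lens; pixels are square), "cx", "cy" (the principal point, pixels), "extrinsics" (4x4, takes a point from camera to world coordinates); the wrist camera has in their place "tool_from_camera" (4x4, takes a point from camera to tool coordinates, whose origin is the TCP and whose axes are the tool frame's). Camera axes: x right, y up, looking along -z (the intrinsics and any distortion apply to the point x, -y, -z); pixel columns grow to the right and rows downward; lengths in mm; the calibration is good to about 2 mm. A picture is of the moment at which its call begins: read the wrist's pose just before it. get_calibration takes no time and is no camera call.
- robot.job_done(): hands the job in, once; it reports no verdict.
Trained networks look in the newest picture that a camera, given by its name, has taken for a name from the list of things; names that differ only in an ending like _2 or _b are one class to them, and where a whole thing is asked for, a point or a joint stands for the part that bears it (a point fixed in the world has none). Each returns a list of dicts, best first, with "conf" (0 to 1); they miss things now and then, are a little off and sometimes report something else, mostly with a low value. They report only what shows in the picture. A call takes as long as a camera call. They do not tell look-alikes from the thing itself.
- robot.recognise(camera, label): "box" ([left, top, width, height] as shares, 0 to 1, of the picture: columns of its width, rows of its height, round what is visible of it).
- robot.place_of(camera, label): "point" ([row, column] as shares, 0 to 1, of the picture: columns of its width, rows of its height: a listed point, or the origin of a listed thing).
The state is a dict: "clock": time; "joints": joint angles; "qd": joint speeds; "tau": joint torques, N m; "tool_pos": TCP position; "eef_rot": TCP orientation; "ft_force": force on the tool from outside, world axes, zero at the start; "torque": the same for the moment, N m; "width": finger opening in mm.
Only numpy, scipy, OpenCV 4.12 (cv2) and the standard library are available. Lean on these libraries where they do the work, as an engineer would, in place of code of your own. Each camera call takes 0.05 s, during which the arm holds its last target. There are 200 camera calls.

## Working session

There is one attempt and no reset: what is moved stays moved. The work goes in short steps, Python scripts to look and compute and a tool call to move; the robot and the scene stay as the last step left them, time stands still between calls to the robot, and variables do not carry over. Pictures are saved under pics/ and viewed, on a budget of 10 in all, crops included, one or two more only if the job needs it, and the job is handed in when it is done.

Besides the shell and the picture viewer there is one more tool, called after "Emit:" by a JSON object that holds its "op" and its "data". arm_command: Moves the arm, as the interface text tells. Its arguments: {"type":"object","properties":{"targets":{"type":"array","items":{"type":"number","minimum":-1,"maximum":1}},"squeeze":{"type":"number"}},"required":["targets"]}

```bash
mkdir -p pics; ls; python3 - <<'E'
from station import robot
import cv2,numpy as np
for c in ("scene","top"):
    im=robot.camera(c); cv2.imwrite(f"pics/{c}0.png",cv2.cvtColor(im,cv2.COLOR_RGB2BGR))
    k=robot.get_calibration(c); print(c,{a:(np.round(b,3).tolist()) for a,b in k.items()})
    for l in ["tray","tray_grip","pocket_ring","ring_tab","bar_stand","bar_mid","bar_tip","striker","coin_a","pot","powder_tin","coin_box","seat_striker"]:
        r=robot.place_of(c,l); print(l,[(round(d["conf"],2),round(d["point"][1]*512,1),round(d["point"][0]*384,1)) for d in r[:3]])
print(robot.observe()); print({a:np.round(b,3).tolist() for a,b in robot.get_calibration("wrist").items()})
E
```

```text
pics
scene {'vertical_fov': 47.23, 'cx': 260.131, 'cy': 195.057, 'extrinsics': [[0.56, -0.72, 0.409, 1022.351], [0.828, 0.478, -0.292, -366.835], [0.015, 0.503, 0.864, 1252.201], [0.0, 0.0, 0.0, 1.0]]}
tray [(0.95, 122.4, 203.0), (0.76, 238.9, 264.6)]
tray_grip [(0.85, 116.1, 194.3), (0.56, 237.9, 255.6)]
pocket_ring [(0.78, 221.8, 239.6), (0.58, 168.1, 324.9), (0.49, 224.8, 269.5)]
ring_tab [(0.72, 221.3, 231.0)]
bar_stand [(0.86, 302.7, 205.8), (0.32, 223.8, 271.1), (0.23, 221.4, 230.4)]
bar_mid [(0.72, 308.2, 180.6), (0.18, 225.6, 273.5)]
bar_tip [(0.84, 301.7, 164.5)]
striker []
coin_a [(0.42, 251.1, 258.3), (0.41, 223.6, 266.9)]
pot [(0.88, 310.6, 288.4)]
powder_tin [(0.66, 167.6, 323.0)]
coin_box [(0.72, 373.7, 190.4), (0.71, 302.3, 209.4)]
seat_striker [(0.93, 111.4, 189.0), (0.73, 248.7, 283.7)]
top {'vertical_fov': 52.194, 'cx': 254.685, 'cy': 191.144, 'extrinsics': [[0.013, 0.996, -0.094, 404.548], [-1.0, 0.013, 0.0, 0.179], [0.001, 0.094, 0.996, 1227.862], [0.0, 0.0, 0.0, 1.0]]}
tray [(0.64, 300.3, 159.8)]
tray_grip [(0.96, 371.2, 298.0), (0.83, 299.8, 159.1), (0.35, 319.1
[... 595 characters left out ...]
0, -2.23395494e-01]), 'qd': array([-0.00058882, -0.00105572, -0.0015571 ,  0.00010765,  0.00013197,
        0.00037733]), 'tau': array([-4.69019978e-04, -4.12161970e+01, -2.59901923e+01, -1.78500363e-04,
        4.89864560e-04, -1.73130263e-05]), 'tool_pos': array([ 161.53327201, -499.55290366,  231.31192122]), 'eef_rot': array([-1.34113407,  0.97575489, -0.97580146]), 'ft_force': array([0.36638967, 0.17398879, 0.14146836]), 'torque': array([0.00153838, 0.01008826, 0.01987616]), 'width': 85.44438439080632}
{'vertical_fov': 58.557, 'cx': 251.808, 'cy': 192.664, 'tool_from_camera': [[1.0, -0.0, -0.001, 0.315], [-0.001, 0.281, -0.96, -143.319], [0.0, 0.96, 0.281, 70.994], [0.0, 0.0, 0.0, 1.0]]}
```

View pics/scene0.png

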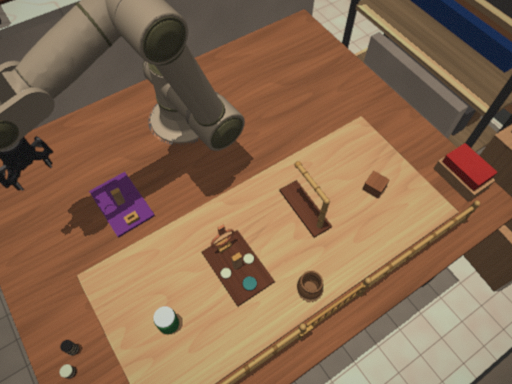

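View pics/top0.png

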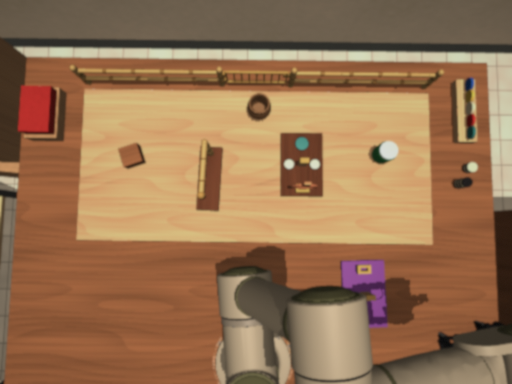

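Scene: the real tray is at about (238,264), with the ring at (224,240), and the purple decoy is at (122,203). The bar runs from its free end at (298,165) to the post at (323,220). In the top view the tray spans (281–322, 134–196), the bar runs along column ~203 with the free end towards the robot, and the pot is at (259,106), the tin at (386,152) and the box at (131,155).

```bash
cat > h.py <<'E'
import numpy as np,cv2
from scipy.spatial.transform import Rotation as R
from station import robot
def K(k): f=192/np.tan(np.radians(k["vertical_fov"])/2); return f,k["cx"],k["cy"]
def cam(name,st=None):
    k=robot.get_calibration(name)
    if name!="wrist": return k,np.array(k["extrinsics"])
    st=st or robot.observe(); T=np.eye(4); T[:3,:3]=R.from_rotvec(st["eef_rot"]).as_matrix(); T[:3,3]=st["tool_pos"]
    return k,T@np.array(k["tool_from_camera"])
def ray(name,u,v,st=None):
    k,T=cam(name,st); f,cx,cy=K(k); d=T[:3,:3]@np.array([(u-cx)/f,-(v-cy)/f,-1]); return T[:3,3],d/np.linalg.norm(d)
def at_z(name,u,v,z,st=None):
    o,d=ray(name,u,v,st); return o+d*(z-o[2])/d[2]
def proj(name,P,st=None):
    k,T=cam(name,st); f,cx,cy=K(k); p=(np.linalg.inv(T)@np.append(P,1))[:3]; return np.array([cx-f*p[0]/p[2],cy+f*p[1]/p[2]])
def tri(rs):
    A=sum(np.eye(3)-np.outer(d,d) for o,d in rs); b=sum((np.eye(3)-np.outer(d,d))@o for o,d in rs); return np.linalg.solve(A,b)
E
python3 - <<'E'
from h import *
print(R.from_rotvec(robot.observe()["eef_rot"]).as_matrix().round(3))
S=dict(tray=((238.9,264.6),(300.3,159.8)),tray_grip=((237.9,255.6),(299.8,159.1)),bar_tip=((301.7,164.5),(198.4,194.8)),bar_mid=((308.2,180.6),(202.9,170.4)),bar_stand=((302.7,205.8),(206.6,178.9)),seat_striker=((248.7,283.7),(300.4,144.6)),box=((373.7,190.4),(131.9,152.8)))
for n,(a,b) in S.items(): print(n,tri([ray("scene",*a),ray("top",*b)]).round(1))
im=cv2.imread("pics/top0.png"); g=im.max(2)
for nm,(x0,x1,y0,y1),z in (("tray",(270,335,122,208),24),("foot",(190,230,135,218),26)):
    m=(g[y0:y1,x0:x1]<110).astype(np.uint8); n,l,s,c=cv2.connectedComponentsWithStats(m); i=1+s[1:,4].argmax()
    p=np.argwhere(l==i)[:,::-1]+[x0,y0]; P=np.array([at_z("top",u+.0,v,z)[:2] for u,v in p]).astype(np.float32)
    print(nm,s[i],cv2.minAreaRect(P))
E
```

```text
[[ 0.308 -0.     0.951]
 [-0.951 -0.     0.308]
 [ 0.    -1.    -0.   ]]
tray [ 612.2 -139.7   47.2]
tray_grip [ 604.9 -134.5   94. ]
bar_tip [493.1 154.3 177.5]
bar_mid [555.1 137.5 186.7]
bar_stand [551.  144.5  24.1]
seat_striker [ 666.5 -142.7   15.9]
box [630.7 380.4  14.7]
tray [ 22  12  29  61 984] ((605.28759765625, -158.01016235351562), (87.38215637207031, 189.3402557373047), 89.86445617675781)
foot [ 17  10   8  23 109] ((625.4035034179688, 138.67466735839844), (69.17522430419922, 21.75922393798828), 1.3134818077087402)
```

```bash
cat >> h.py <<'E'
def go(p,yaw=0,st=None):
    """row to reach TCP p, tool down, tool x at yaw (rad) from world x"""
    st=st or robot.observe(); R0=R.from_rotvec(st["eef_rot"]); c,s=np.cos(yaw),np.sin(yaw)
    Rt=R.from_matrix(np.array([[c,0,-s],[s,0,c],[0,-1,0]]))
    w=(R0.inv()*Rt).as_rotvec()/(np.pi/2); d=R0.inv().apply(np.array(p)-st["tool_pos"])/400
    print("row",np.round(np.r_[w,d],4).tolist()); return np.r_[w,d]
E
python3 - <<'E'
from h import *
go([560,-90,300])
E
```

```text
row [0.0, -0.8009, 0.0, -0.6677, -0.1718, 1.2629]
```

Emit:
{"op": "arm_command", "data": {"targets": [0,-0.1,0,-0.083,-0.021,0.1,-1,0,-0.15,0,-0.12,-0.043,0.2,-1,0,-0.2,0,-0.165,-0.064,0.3,-1,0,-0.25,0,-0.21,-0.086,0.4,-1,0,-0.3,0,-0.25,-0.1,0.5,-1,0,-0.35,0,-0.29,-0.12,0.58,-1,0,-0.4,0,-0.33,-0.13,0.66,-1,0,-0.45,0,-0.37,-0.14,0.74,-1]}}

```text
clock: 2.07
tool_pos: [396.2, -268.6, 287.6]
eef_rot: [-1.528, 0.428, -0.43]
ft_force: [-0.3, -0.1, -0.4]
width: 85.4
```

```bash
python3 - <<'E'
from h import *
s=robot.observe();print(s["tool_pos"],s["joints"].round(2),s["clock"]);go([560,-90,300])
E
```

```text
[ 396.17727299 -268.60917919  287.55908784] [-0.84  0.17  1.53 -0.    1.44 -0.29] 2.0667
row [0.0003, -0.3485, 0.0005, 0.1173, -0.0312, 0.5944]
```

Emit:
{"op": "arm_command", "data": {"targets": [0,-0.07,0,0.02,0,0.09,-1,0,-0.14,0,0.04,-0.01,0.18,-1,0,-0.21,0,0.06,-0.02,0.28,-1,0,-0.28,0,0.08,-0.03,0.38,-1,0,-0.3485,0,0.1,-0.03,0.48,-1,0,-0.3485,0,0.117,-0.03,0.56,-1,0,-0.3485,0,0.1173,-0.03,0.594,-1,0,-0.3485,0,0.1173,-0.03,0.594,-1]}}

```text
clock: 2.73
tool_pos: [560.8, -87.9, 299.0]
eef_rot: [-1.571, -0.003, 0.002]
ft_force: [-0.2, -0.1, -0.3]
width: 85.3
```

```bash
python3 - <<'E'
from h import *
im=robot.camera("wrist"); s=robot.observe(); cv2.imwrite("pics/w1.png",cv2.cvtColor(im,cv2.COLOR_RGB2BGR)); print(s["tool_pos"],s["eef_rot"],np.abs(s["qd"]).max())
Z=dict(tray=12,tray_grip=77,ring_tab=145,pocket_ring=82,seat_striker=20,striker=20,coin_a=20,bar_tip=182,bar_mid=182)
for l,z in Z.items():
    print(l,[(round(d["conf"],2),round(d["point"][1]*512,1),round(d["point"][0]*384,1),at_z("wrist",d["point"][1]*512,d["point"][0]*384,z,s).round(1)[:2].tolist()) for d in robot.place_of("wrist",l)[:3]])
E
```

```text
[559.99778815 -89.52287026 299.18385356] [-1.57158250e+00 -1.22033238e-03  1.32559681e-03] 0.04539679888244933
tray [(0.61, 17.5, 314.4, [217.1, -331.7]), (0.56, 285.1, 195.7, [603.5, -149.2])]
tray_grip [(0.61, 289.2, 207.3, [601.9, -143.1])]
ring_tab [(0.86, 212.9, 235.5, [523.2, -148.1])]
pocket_ring [(0.76, 221.0, 213.3, [525.3, -148.7])]
seat_striker [(0.62, 335.0, 194.3, [666.9, -144.8])]
striker [(0.62, 336.5, 196.3, [669.0, -147.5]), (0.56, 285.8, 225.8, [604.8, -188.4])]
coin_a [(0.68, 286.8, 225.6, [606.2, -188.2]), (0.62, 286.5, 167.6, [603.4, -109.9])]
bar_tip []
bar_mid []
```

View pics/w1.png

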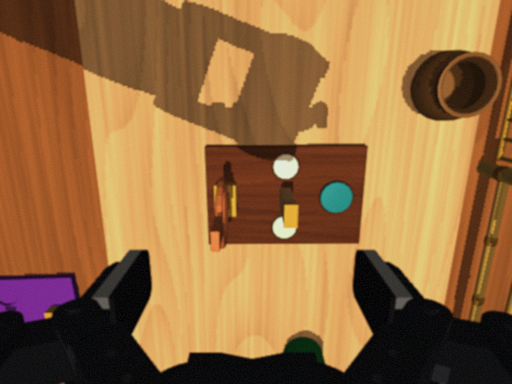

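The tray's corners are at about (206,145), (366,145), (359,243) and (209,244). The ring is edge-on at (221,195) with its tab at (215,240). The handle cap is at (291,216), the striker at (336,196), and the coins at (286,166) and (285,227).

```bash
python3 - <<'E'
from h import *
im=cv2.imread("pics/w1.png"); st=dict(tool_pos=np.array([559.998,-89.523,299.184]),eef_rot=np.array([-1.57158250,-0.00122033,0.00132560]))
for u,v in [(206,145),(366,145),(359.5,243),(209,244)]: print(at_z("wrist",u,v,24,st).round(1))
h=cv2.cvtColor(im,cv2.COLOR_BGR2HSV)
x0,y0,x1,y1=200,135,375,252; c=h[y0:y1,x0:x1]
def blobs(m,a0):
    n,l,s,ce=cv2.connectedComponentsWithStats(m.astype(np.uint8))
    return [(s[i],ce[i]+[x0,y0]) for i in range(1,n) if s[i,4]>a0]
for nm,m in (("teal",(c[...,0]>75)&(c[...,0]<105)&(c[...,1]>100)),("white",(c[...,1]<60)&(c[...,2]>150)),("cap",(c[...,0]>15)&(c[...,0]<28)&(c[...,1]>150)&(c[...,2]>120)),("orange",(c[...,0]<14)&(c[...,1]>150)&(c[...,2]>130))):
    for s,ce in blobs(m,15): print(nm,s,ce.round(1),"z28",at_z("wrist",*ce,28,st).round(1),"z94",at_z("wrist",*ce,94,st).round(1),"z160",at_z("wrist",*ce,160,st).round(1))
c=im; cv2.imwrite("pics/w1c.png",cv2.resize(c[135:255,195:375],None,fx=4,fy=4,interpolation=cv2.INTER_CUBIC))
E
```

```text
[503.6 -81.   24. ]
[699.3 -80.6  24. ]
[ 703.2 -211.2   24. ]
[ 502.8 -213.1   24. ]
teal [120  47  33  31 781] [335.8 196.7] z28 [ 666.1 -145.6   28. ] z94 [ 649.1 -125.4   94. ] z160 [ 632.2 -105.1  160. ]
white [ 73  23  25  21 402] [285.5 168. ] z28 [ 601.2 -108.6   28. ] z94 [594.6 -94.3  94. ] z160 [588.  -79.9 160. ]
white [ 73  82  23  21 262] [281.7 228.9] z28 [ 598.8 -189.6   28. ] z94 [ 592.6 -162.4   94. ] z160 [ 586.3 -135.1  160. ]
cap [13 50  4 18 47] [214.5 191.7] z28 [ 512.7 -139.3   28. ] z94 [ 520.2 -120.    94. ] z160 [ 527.7 -100.8  160. ]
cap [ 30  50   7  32 181] [233.5 201.4] z28 [ 536.5 -152.1   28. ] z94 [ 540.2 -130.8   94. ] z160 [ 543.9 -109.6  160. ]
cap [ 83  69  16  24 331] [290.9 214.9] z28 [ 610.  -170.1   28. ] z94 [ 602. -146.   94.] z160 [ 594.  -121.9  160. ]
orange [ 14  51  12  37 275] [220.2 203.2] z28 [ 519.5 -154.5   28. ] z94 [ 525.9 -132.9   94. ] z160 [ 532.3 -111.2  160. ]
orange [  9  96  16  21 217] [215.4 240.8] z28 [ 512.  -206.6   28. ] z94 [ 519.6 -176.7   94. ] z160 [ 527.2 -146.7  160. ]
```

View pics/w1c.png

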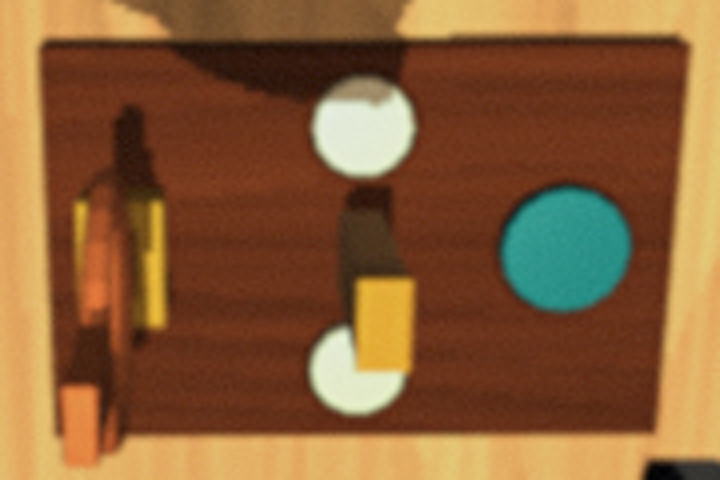

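The tray centre is about (602,-146.5) with yaw ~0, and the tab is at (527,-147). Both match the given geometry. Next I'll measure the bar.

Emit:
{"op": "arm_command", "data": {"targets": [0,0,0,0,0,0.08,-1,0,0,0,-0.01,0,0.18,-1,0,0,0,-0.02,0,0.28,-1,0,0,0,-0.03,0,0.38,-1,0,0,0,-0.04,0,0.48,-1,0,0,0,-0.05,0,0.56,-1,0,0,0,-0.05,0,0.6,-1,0,0,0,-0.05,0,0.6,-1]}}

```text
clock: 3.9
tool_pos: [539.3, 152.3, 299.6]
eef_rot: [-1.571, -0.003, 0.001]
ft_force: [-0.1, -0.6, 0.2]
width: 85.3
```

```bash
python3 - <<'E'
from h import *
s0=robot.observe();im=robot.camera("wrist");im=robot.camera("wrist"); s=robot.observe(); cv2.imwrite("pics/w2.png",cv2.cvtColor(im,cv2.COLOR_RGB2BGR)); print(s0["tool_pos"],s["tool_pos"],s["eef_rot"],np.abs(s["qd"]).max())
for l,z in dict(bar_tip=182,bar_mid=182,bar_stand=12,coin_box=12).items():
    print(l,[(round(d["conf"],2),round(d["point"][1]*512,1),round(d["point"][0]*384,1),at_z("wrist",d["point"][1]*512,d["point"][0]*384,z,s).round(1)[:2].tolist()) for d in robot.place_of("wrist",l)[:3]])
E
```

```text
[539.30549226 152.2559825  299.56416773] [539.82331691 149.28022414 299.43346653] [-1.57198516e+00 -5.91297433e-04 -6.63027121e-04] 0.030165679029388374
bar_tip [(0.9, 187.3, 193.5, [488.4, 142.8])]
bar_mid [(0.57, 271.7, 198.7, [555.5, 138.5])]
bar_stand [(0.91, 262.9, 154.8, [553.8, 143.6]), (0.42, 335.5, 349.9, [666.7, -155.1])]
coin_box []
```

View pics/w2.png

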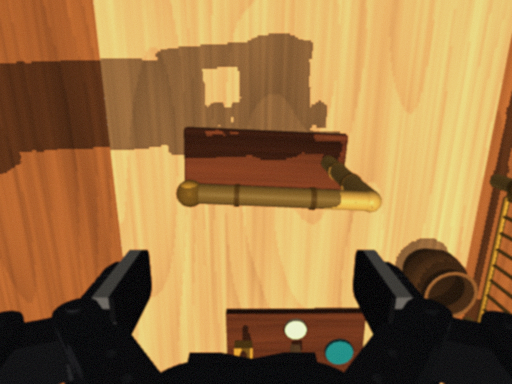

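The bar's ball is at (188,193.5), its axis runs through about (340,199.5), and the post top is at (378,201). The foot's far edge runs from (185,128) to (347,134).

```bash
python3 - <<'E'
from h import *
st=robot.observe(); print(st["tool_pos"])
a=[at_z("wrist",u,v,182,st) for u,v in [(188,193.5),(237,195.5),(312,198.5),(340,199.5)]]; print(np.round(a,1))
b=[at_z("wrist",u,v,26,st) for u,v in [(185,128),(347,134)]]; print(np.round(b,1))
for p in ([602,-146.5,76],):pass
go([527,-147,240])
E
```

```text
[540.10105609 148.21437673 299.47767198]
[[489.2 141.9 182. ]
 [528.1 140.1 182. ]
 [587.9 137.5 182. ]
 [610.3 136.6 182. ]]
[[459.8 177.7  26. ]
 [655.  170.1  26. ]]
row [0.0006, -0.0016, 0.0005, -0.031, 0.1494, -0.738]
```

Emit:
{"op": "arm_command", "data": {"targets": [0,0,0,0,0,-0.1,-1,0,0,0,-0.01,0.01,-0.2,-1,0,0,0,-0.02,0.03,-0.3,-1,0,0,0,-0.03,0.06,-0.4,-1,0,0,0,-0.031,0.09,-0.5,-1,0,0,0,-0.031,0.11,-0.6,-1,0,0,0,-0.031,0.13,-0.7,-1,0,0,0,-0.031,0.149,-0.738,-1]}}

```text
clock: 4.87
tool_pos: [526.1, -152.3, 239.5]
eef_rot: [-1.573, 0.005, -0.006]
ft_force: [-0.2, -0.1, 0.2]
width: 85.2
```

```bash
python3 - <<'E'
from h import *
robot.camera("top");s=robot.observe();im=robot.camera("wrist");cv2.imwrite("pics/w3.png",cv2.cvtColor(im,cv2.COLOR_RGB2BGR));print(s["tool_pos"])
h=cv2.cvtColor(im,cv2.COLOR_RGB2HSV)
for l,z in dict(ring_tab=145,pocket_ring=82,tray_grip=77).items():
    print(l,[(round(d["conf"],2),round(d["point"][1]*512,1),round(d["point"][0]*384,1),at_z("wrist",d["point"][1]*512,d["point"][0]*384,z,s).round(1)[:2].tolist()) for d in robot.place_of("wrist",l)[:2]])
s=robot.observe();print(s["tool_pos"],proj("wrist",[527,-147,160],s));go([527,-147,128])
E
```

```text
[ 525.77045028 -152.69667031  237.87352727]
ring_tab [(0.93, 252.4, 186.1, [525.8, -146.3])]
pocket_ring [(0.96, 253.5, 165.9, [526.8, -144.9])]
tray_grip [(0.92, 337.0, 163.7, [602.2, -144.6])]
[ 527.02606048 -146.62858992  240.62604244] [251.96786862 200.30859076]
row [0.0006, -0.0016, 0.0009, -0.0004, 0.2816, -0.0007]
```

View pics/w3.png

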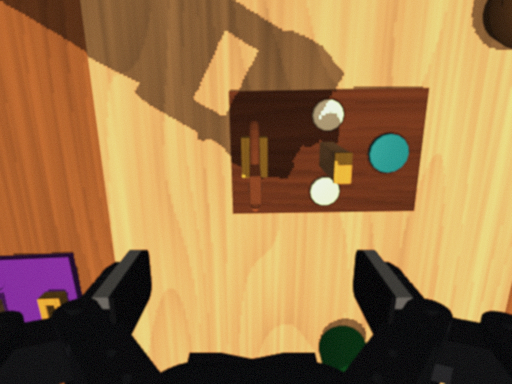

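The ring is edge-on at column 254 (rows 125–208), midway between the fingers, and the tab projects where predicted. I'll descend and grip.

Emit:
{"op": "arm_command", "data": {"targets": [0,0,0,0,0.05,0,-1,0,0,0,0,0.1,0,-1,0,0,0,0,0.15,0,-1,0,0,0,0,0.2,0,-1,0,0,0,0,0.24,0,-1,0,0,0,0,0.27,0,-1,0,0,0,0,0.2816,0,-1,0,0,0,0,0.2816,0,-0.6], "squeeze": 40}}

```text
clock: 5.78
tool_pos: [527.1, -145.7, 127.7]
eef_rot: [-1.571, 0.001, -0.001]
ft_force: [0.3, -1.4, 0.1]
width: 75.2
```

Emit:
{"op": "arm_command", "data": {"targets": [0,0,0,0,0,0,-0.2,0,0,0,0,0,0,0.1,0,0,0,0,0,0,0.4,0,0,0,0,0,0,0.6,0,0,0,0,0,0,0.8,0,0,0,0,0,0,1,0,0,0,0,0,0,1,0,0,0,0,0,0,1]}}

```text
clock: 6.45
tool_pos: [527.4, -145.9, 128.1]
eef_rot: [-1.572, -0.0, -0.002]
ft_force: [-0.1, -0.3, 2.9]
width: 7.5
```

```bash
python3 - <<'E'
from h import *
s=robot.observe();print(s["tool_pos"],s["eef_rot"],s["width"],s["ft_force"]);go([527,-147,190])
E
```

```text
[ 527.37038322 -145.85056275  128.11941748] [-1.57162999e+00 -7.30037505e-05 -2.19139034e-03] 7.465091082197752 [-0.13017979 -0.3205733   2.91756893]
row [0.0005, -0.0009, 0.0009, -0.0007, -0.1547, -0.003]
```

Emit:
{"op": "arm_command", "data": {"targets": [0,0,0,0,-0.01,0,1,0,0,0,0,-0.02,0,1,0,0,0,0,-0.04,0,1,0,0,0,0,-0.06,0,1,0,0,0,0,-0.1,0,1,0,0,0,0,-0.15,0,1,0,0,0,0,-0.2,0,1,0,0,0,0,-0.25,0,1]}}

```text
clock: 7.12
tool_pos: [527.1, -145.7, 229.9]
eef_rot: [-1.572, -0.0, -0.002]
ft_force: [-0.3, -0.8, -1.6]
width: 7.3
```

```bash
python3 - <<'E'
from h import *
s=robot.observe();im=robot.camera("scene");cv2.imwrite("pics/s1.png",cv2.resize(cv2.cvtColor(im,cv2.COLOR_RGB2BGR)[130:330,130:380],None,fx=3,fy=3));s=robot.observe();print(s["tool_pos"],s["eef_rot"],s["width"],s["ft_force"]);go([435,144,230],-.041)
E
```

```text
[ 528.34671858 -146.32391662  233.98112205] [-1.57496289 -0.00503102 -0.00701878] 7.2958073643451105 [ 0.90831522 -0.01112018  4.02010137]
row [0.0026, 0.0253, 0.0049, -0.2343, 0.0051, 0.7255]
```

View pics/s1.png

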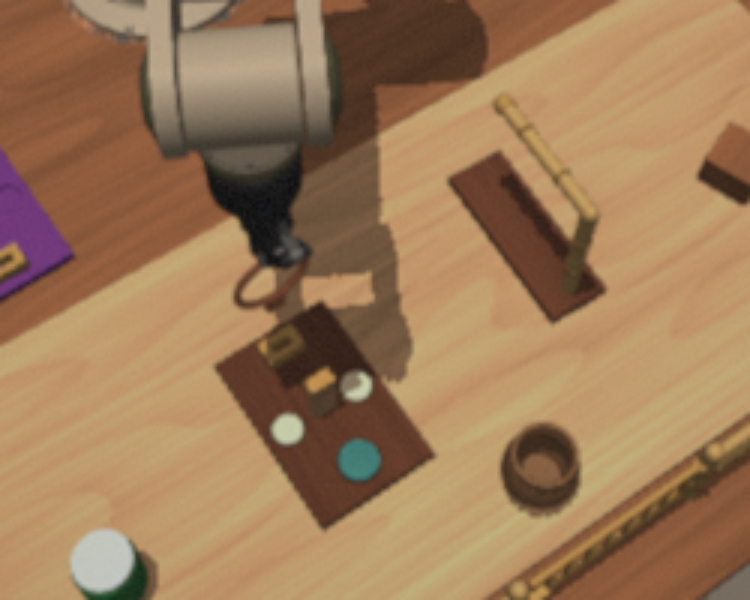

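The ring is out of its holder (ring at crop (270,280), empty holder at (282,347)), and the tray is undisturbed. Next I'll carry it to in front of the bar's tip, x first.

Emit:
{"op": "arm_command", "data": {"targets": [0,0,0,-0.06,0,0.02,1,0,0,0,-0.12,0,0.06,1,0,0,0,-0.18,0,0.13,1,0,0,0,-0.234,0,0.22,1,0,0.01,0,-0.234,0,0.31,1,0,0.01,0,-0.234,0,0.4,1,0,0.025,0,-0.234,0,0.47,1,0,0.025,0,-0.234,0,0.52,1]}}

```text
clock: 7.83
tool_pos: [434.5, 64.0, 232.9]
eef_rot: [-1.574, 0.025, -0.038]
ft_force: [0.3, -0.6, -1.7]
width: 7.0
```

```bash
python3 - <<'E'
from h import *
s=robot.observe();print(s["tool_pos"],s["width"]);go([435,144.5,230],-.041)
E
```

```text
[434.45487583  64.04723699 232.87021313] 6.980645645563161
row [0.0023, 0.0005, 0.0054, -0.0068, 0.0064, 0.201]
```

Emit:
{"op": "arm_command", "data": {"targets": [0,0,0,-0.007,0.006,0.07,1,0,0,0,-0.007,0.006,0.13,1,0,0,0.005,-0.007,0.006,0.17,1,0.002,0,0.005,-0.007,0.006,0.19,1,0.002,0,0.005,-0.007,0.006,0.2,1,0.002,0,0.005,-0.007,0.006,0.201,1,0.002,0,0.005,-0.007,0.006,0.201,1,0.002,0,0.005,-0.007,0.006,0.201,1]}}

```text
clock: 8.5
tool_pos: [435.0, 143.7, 230.2]
eef_rot: [-1.571, 0.032, -0.033]
ft_force: [-0.6, 0.2, -0.8]
width: 7.5
```

```bash
python3 - <<'E'
from h import *
s=robot.observe();im=robot.camera("scene");a=cv2.cvtColor(im,cv2.COLOR_RGB2BGR)[120:245,230:390]
w=robot.camera("wrist");b=cv2.cvtColor(w,cv2.COLOR_RGB2BGR)
cv2.imwrite("pics/m1.png",np.hstack([cv2.resize(a,(400,312)),cv2.resize(b,(416,312))])[:, :800]);s=robot.observe();print(s["tool_pos"],s["eef_rot"],s["width"],s["ft_force"])
for n,P in dict(ringc=s["tool_pos"]-[0,0,46],tip=[489,142,182]).items(): print(n,proj("scene",P),proj("wrist",P,s))
for c in("scene","wrist"):
  for l in("ring_tab","pocket_ring","bar_tip"): print(c,l,[(round(d["conf"],2),round(d["point"][1]*512,1),round(d["point"][0]*384,1)) for d in robot.place_of(c,l)[:2]])
go([554,139.3,230],-.041)
E
```

```text
[435.0179652  143.80051259 230.22366014] [-1.57113073  0.03180087 -0.03307315] 7.199914244711808 [-0.30788877 -0.01787172 -1.71811339]
ringc [286.30144446 151.54029553] [252.0910671  217.59485146]
tip [296.47776375 164.73142943] [342.90914764 215.61820303]
scene ring_tab [(0.71, 288.5, 140.9), (0.18, 309.7, 180.2)]
scene pocket_ring [(0.75, 287.4, 151.8)]
scene bar_tip [(0.59, 300.5, 162.9)]
wrist ring_tab [(0.6, 251.5, 272.9), (0.34, 252.7, 218.0)]
wrist pocket_ring [(0.79, 254.1, 217.1), (0.16, 251.5, 272.7)]
wrist bar_tip [(0.88, 346.4, 212.2)]
row [0.0003, 0.0004, 0.0005, 0.2979, 0.0006, -0.0006]
```

View pics/m1.png

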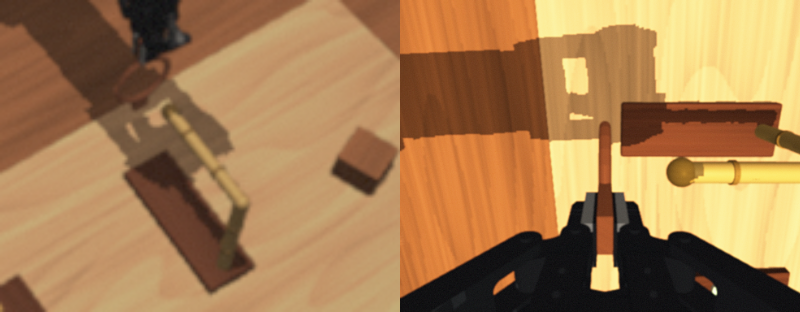

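Wrist view: the ring is upright between the pads (column ~253, centre row 217), and the ball is at (346,212), level with the ring's centre. The alignment is good to about 3 mm against 21 mm of clearance, so I'll thread it.

Emit:
{"op": "arm_command", "data": {"targets": [0,0,0,0.03,0,0.002,1,0,0,0,0.07,0,0.002,1,0,0,0,0.12,0,0.002,1,0,0,0,0.17,0,0.002,1,0,0,0,0.22,0,0.002,1,0,0,0,0.26,0,0.002,1,0,0,0,0.29,0,0.002,1,0,0,0,0.3,0,0.002,1]}}

```text
clock: 9.57
tool_pos: [556.0, 140.0, 229.7]
eef_rot: [-1.571, 0.032, -0.032]
ft_force: [-0.4, -0.3, -0.2]
width: 7.3
```

```bash
python3 - <<'E'
from h import *
s=robot.observe();print(s["tool_pos"],s["width"],s["ft_force"]);go([555,140,207],-.041)
E
```

```text
[556.03405823 140.01719584 229.70307471] 7.321192808489423 [-0.36772575 -0.26824474 -0.22623714]
row [0.0004, 0.0001, 0.0003, -0.0026, 0.0568, -0.0001]
```

Emit:
{"op": "arm_command", "data": {"targets": [0,0,0,0,0.015,0,1,0,0,0,0,0.03,0,1,0,0,0,0,0.045,0,1,0,0,0,0,0.053,0,1,0,0,0,0,0.057,0,1,0,0,0,0,0.06,0,1,0,0,0,0,0.061,0,1,0,0,0,0,0.061,0,1]}}

```text
clock: 10.23
tool_pos: [556.0, 140.0, 205.4]
eef_rot: [-1.571, 0.031, -0.033]
ft_force: [0.2, 0.1, -0.5]
width: 7.7
```

```bash
python3 - <<'E'
from h import *
s=robot.observe();w=robot.camera("wrist");print(s["tool_pos"],s["width"],s["ft_force"])
for l in("ring_tab","pocket_ring","bar_mid"): print(l,[(round(d["conf"],2),round(d["point"][1]*512,1),round(d["point"][0]*384,1)) for d in robot.place_of("wrist",l)[:2]])
cv2.imwrite("pics/w4.png",cv2.cvtColor(w,cv2.COLOR_RGB2BGR))
E
```

```text
[556.0215368  140.02970487 205.4484735 ] 7.7406259330697775 [ 0.16785597  0.11256462 -0.54044066]
ring_tab [(0.76, 252.1, 273.1)]
pocket_ring [(0.72, 254.5, 221.5)]
bar_mid [(0.92, 253.3, 231.1)]
```

View pics/w4.png

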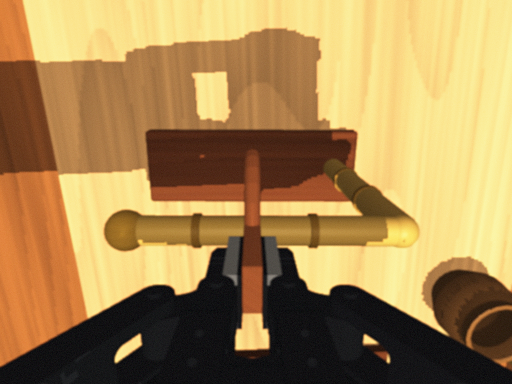

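The ring is threaded over the bar at column 252, between the ball (124,229) and the post (400,230). I'll lower it to contact, then open.

Emit:
{"op": "arm_command", "data": {"targets": [0,0,0,0,0.002,0,1,0,0,0,0,0.003,0,1,0,0,0,0,0.004,0,1,0,0,0,0,0.004,0,1,0,0,0,0,0.004,0,1,0,0,0,0,0.004,0,1,0,0,0,0,0.004,0,1,0,0,0,0,0.004,0,1]}}

```text
clock: 11.1
tool_pos: [556.2, 140.0, 204.1]
eef_rot: [-1.571, 0.031, -0.033]
ft_force: [-0.3, -0.7, 2.2]
width: 7.7
```

Emit:
{"op": "arm_command", "data": {"targets": [0,0,0,0,0,0,0.7,0,0,0,0,0,0,0.6,0,0,0,0,0,0,0.5,0,0,0,0,0,0,0.3,0,0,0,0,0,0,0.1,0,0,0,0,0,0,-0.2,0,0,0,0,0,0,-0.5,0,0,0,0,0,0,-0.8]}}

```text
clock: 11.77
tool_pos: [556.2, 140.0, 204.1]
eef_rot: [-1.571, 0.031, -0.033]
ft_force: [0.1, 1.1, -0.5]
width: 73.0
```

Emit:
{"op": "arm_command", "data": {"targets": [0,0,0,0,0,0,-1,0,0,0,0,-0.03,0,-1,0,0,0,0,-0.08,0,-1,0,0,0,0,-0.14,0,-1,0,0,0,0,-0.2,0,-1,0,0,0,0,-0.25,0,-1,0,0,0,0,-0.28,0,-1,0,0,0,0,-0.28,0,-1]}}

```text
clock: 12.43
tool_pos: [556.7, 140.1, 318.8]
eef_rot: [-1.571, 0.027, -0.037]
ft_force: [0.3, 0.1, 0.1]
width: 85.0
```

```bash
python3 - <<'E'
from h import *
s=robot.observe();w=robot.camera("scene");print(s["tool_pos"],s["width"],s["ft_force"])
for l in("ring_tab","pocket_ring","bar_mid"): print(l,[(round(d["conf"],2),round(d["point"][1]*512,1),round(d["point"][0]*384,1)) for d in robot.place_of("scene",l)[:2]])
print(proj("scene",[556,140,158]))
a=cv2.resize(cv2.cvtColor(w,cv2.COLOR_RGB2BGR)[120:245,230:390],(400,312))
w=robot.camera("wrist");b=cv2.resize(cv2.cvtColor(w,cv2.COLOR_RGB2BGR),(400,312))
cv2.imwrite("pics/m2.png",np.hstack([a,b]))
go([602,-146.5,290])
E
```

```text
[556.68825153 140.12852764 318.80442068] 85.00486691736491 [0.25578753 0.0697217  0.14596451]
ring_tab [(0.75, 313.7, 176.0)]
pocket_ring [(0.61, 309.1, 183.8), (0.51, 374.5, 188.9)]
bar_mid [(0.75, 306.1, 178.8)]
[308.82053182 185.50743393]
row [0.0005, -0.026, -0.0007, 0.1448, 0.0623, -0.711]
```

View pics/m2.png

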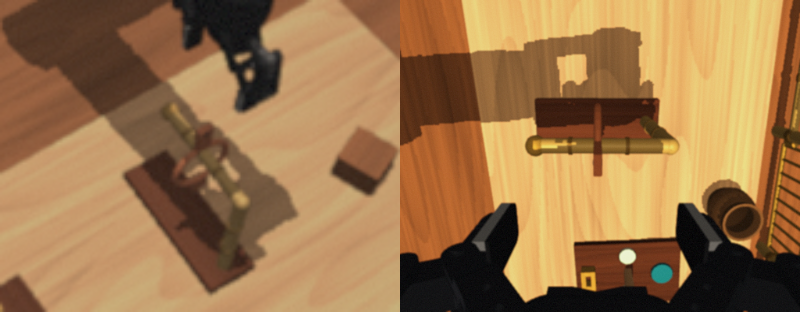

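The ring hangs free at the bar's middle (scene (309,184), predicted (309,185.5)). Next is the tray handle.

Emit:
{"op": "arm_command", "data": {"targets": [0,0,0,0.01,0,-0.08,-1,0,0,0,0.03,0,-0.18,-1,0,0,0,0.05,0,-0.28,-1,0,-0.026,0,0.07,0.02,-0.38,-1,0,-0.026,0,0.1,0.03,-0.48,-1,0,-0.026,0,0.12,0.05,-0.58,-1,0,-0.026,0,0.145,0.1,-0.67,-1,0,-0.026,0,0.145,0.18,-0.711,-1]}}

```text
clock: 13.35
tool_pos: [603.0, -151.1, 243.1]
eef_rot: [-1.574, 0.001, -0.004]
ft_force: [0.4, 0.0, -0.6]
width: 85.6
```

Emit:
{"op": "arm_command", "data": {"targets": [0,0,0,0,0,0,-1,0,0,0,0,0,0,-1,0,0,0,0,0,0,-1,0,0,0,0,0,0,-1,0,0,0,0,0,0,-1,0,0,0,0,0,0,-1,0,0,0,0,0,0,-1,0,0,0,0,0,0,-1]}}

```text
clock: 14.02
tool_pos: [603.1, -150.8, 243.6]
eef_rot: [-1.574, -0.0, -0.004]
ft_force: [-0.0, 0.1, 0.1]
width: 85.5
```

```bash
python3 - <<'E'
from h import *
s=robot.observe();w=robot.camera("wrist");print(s["tool_pos"],s["eef_rot"],np.abs(s["qd"]).max())
for l,z in dict(tray_grip=77,tray=12,seat_striker=20).items():
    print(l,[(round(d["conf"],2),at_z("wrist",d["point"][1]*512,d["point"][0]*384,z,s).round(1)[:2].tolist()) for d in robot.place_of("wrist",l)[:2]])
h=cv2.cvtColor(w,cv2.COLOR_RGB2HSV)
m=((h[...,0]>15)&(h[...,0]<28)&(h[...,1]>150)&(h[...,2]>110)).astype(np.uint8); n,l,t,c=cv2.connectedComponentsWithStats(m)
p=proj("wrist",[602,-146.5,94],s);print(p)
for i in range(1,n):
    if t[i,4]>60 and abs(c[i]-p).max()<60: print(t[i],at_z("wrist",*c[i],94,s).round(1))
go([602,-146.5,59])
E
```

```text
[ 603.1243791  -150.75235329  243.57787434] [-1.57416305e+00 -3.97557370e-04 -4.38553471e-03] 0.005112659272437994
tray_grip [(0.98, [603.5, -143.9])]
tray [(0.45, [600.2, -2.4])]
seat_striker []
[250.31009884 170.94386593]
[243 155  17  28 447] [ 602.3 -144.4   94. ]
row [0.002, -0.002, 0.0016, -0.0037, 0.4603, 0.0129]
```

Emit:
{"op": "arm_command", "data": {"targets": [0.002,-0.002,0.0016,-0.002,0.08,0.005,-1,0.002,-0.002,0.0016,-0.002,0.16,0.01,-1,0.002,-0.002,0.0016,-0.002,0.24,0.014,-1,0.002,-0.002,0.0016,-0.002,0.32,0.014,-1,0.002,-0.002,0.0016,-0.002,0.39,0.014,-1,0.002,-0.002,0.0016,-0.002,0.44,0.014,-1,0.002,-0.002,0.0016,-0.002,0.46,0.014,-1,0.002,-0.002,0.0016,-0.002,0.46,0.014,-1]}}

```text
clock: 14.88
tool_pos: [601.9, -145.8, 57.5]
eef_rot: [-1.569, 0.002, 0.002]
ft_force: [-0.4, -0.5, -0.6]
width: 85.3
```

Emit:
{"op": "arm_command", "data": {"targets": [0,0,0,0,0,0,-0.2,0,0,0,0,0,0,0,0,0,0,0,0,0,0.2,0,0,0,0,0,0,0.4,0,0,0,0,0,0,0.6,0,0,0,0,0,0,0.8,0,0,0,0,0,0,1,0,0,0,0,0,0,1], "squeeze": 60}}

```text
clock: 15.55
tool_pos: [602.3, -145.9, 58.2]
eef_rot: [-1.57, 0.002, 0.001]
ft_force: [-0.1, 0.2, 4.4]
width: 13.6
```

Emit:
{"op": "arm_command", "data": {"targets": [0,0,0,0,-0.002,0,1,0,0,0,0,-0.005,0,1,0,0,0,0,-0.01,0,1,0,0,0,0,-0.016,0,1,0,0,0,0,-0.024,0,1,0,0,0,0,-0.032,0,1,0,0,0,0,-0.038,0,1,0,0,0,0,-0.04,0,1]}}

```text
clock: 16.22
tool_pos: [602.5, -146.0, 74.8]
eef_rot: [-1.57, 0.001, 0.001]
ft_force: [1.6, -0.4, -2.8]
width: 13.4
```

```bash
python3 - <<'E'
from h import *
s=robot.observe();print(s["tool_pos"],s["eef_rot"],s["width"],s["ft_force"],s["torque"]);w=robot.camera("scene");a=cv2.resize(cv2.cvtColor(w,cv2.COLOR_RGB2BGR)[190:320,160:300],(400,371))
b=cv2.resize(cv2.cvtColor(robot.camera("wrist"),cv2.COLOR_RGB2BGR),(400,371))
cv2.imwrite("pics/m3.png",np.hstack([a,b]));go([602.3,-145,166])
E
```

```text
[ 602.52234523 -146.01328552   74.79028865] [-1.57022428e+00  9.15514271e-04  7.77891017e-04] 13.448111336620782 [ 1.62503301 -0.40124505 -2.8440205 ] [0.04225068 0.00680949 0.00150012]
row [-0.0005, -0.0001, -0.0009, -0.0006, -0.2289, 0.0026]
```

View pics/m3.png

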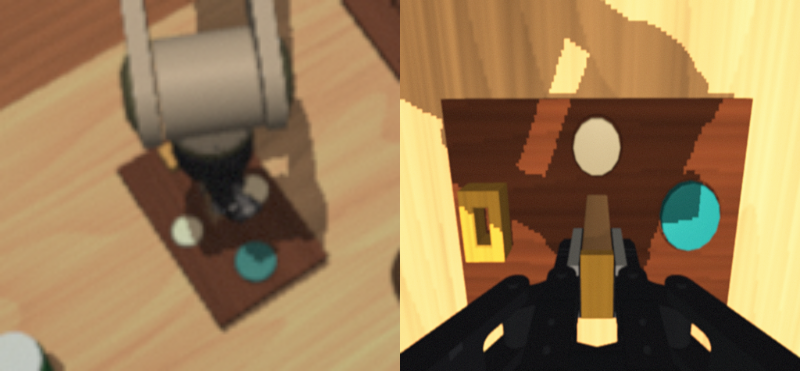

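The handle is gripped (13.4 mm), the tray is off the shelf and level, and the discs are seated. I'll lift the rest of the way slowly.

Emit:
{"op": "arm_command", "data": {"targets": [0,0,0,0,-0.008,0,1,0,0,0,0,-0.02,0,1,0,0,0,0,-0.035,0,1,0,0,0,0,-0.055,0,1,0,0,0,0,-0.075,0,1,0,0,0,0,-0.095,0,1,0,0,0,0,-0.11,0,1,0,0,0,0,-0.12,0,1]}}

```text
clock: 16.98
tool_pos: [602.7, -146.1, 123.7]
eef_rot: [-1.571, 0.0, 0.0]
ft_force: [0.3, 0.2, -2.2]
width: 13.6
```

Emit:
{"op": "arm_command", "data": {"targets": [0,0,0,0,-0.01,0,1,0,0,0,0,-0.025,0,1,0,0,0,0,-0.045,0,1,0,0,0,0,-0.065,0,1,0,0,0,0,-0.085,0,1,0,0,0,0,-0.1,0,1,0,0,0,0,-0.108,0,1,0,0,0,0,-0.11,0,1]}}

```text
clock: 17.65
tool_pos: [603.0, -146.2, 168.5]
eef_rot: [-1.571, -0.001, -0.001]
ft_force: [1.1, 0.1, -2.5]
width: 13.2
```

Emit:
{"op": "arm_command", "data": {"targets": [0,0,0,0,0,0,1,0,0,0,0,0,0,1,0,0,0,0,0,0,1,0,0,0,0,0,0,1,0,0,0,0,0,0,1,0,0,0,0,0,0,1,0,0,0,0,0,0,1,0,0,0,0,0,0,1]}}

```text
clock: 18.32
tool_pos: [603.0, -146.2, 168.4]
eef_rot: [-1.571, -0.0, -0.001]
ft_force: [-1.0, 0.9, -2.8]
width: 13.4
```

```bash
python3 - <<'E'
from h import *
s=robot.observe();print(s["tool_pos"],s["eef_rot"],s["width"],s["ft_force"],np.abs(s["qd"]).max());w=robot.camera("scene");a=cv2.resize(cv2.cvtColor(w,cv2.COLOR_RGB2BGR)[140:340,140:400],(400,308))
print([(d["conf"],d["point"][1]*512,d["point"][0]*384) for d in robot.place_of("scene","pocket_ring")[:2]])
b=cv2.resize(cv2.cvtColor(robot.camera("wrist"),cv2.COLOR_RGB2BGR),(400,308))
cv2.imwrite("pics/m4.png",np.hstack([a,b]));s=robot.observe();print(s["tool_pos"],s["eef_rot"])
E
```

```text
[ 602.95463568 -146.18649343  168.43991096] [-1.57100074e+00 -4.86271923e-04 -6.19637367e-04] 13.43060660861813 [-0.9845822   0.89395611 -2.83402117] 0.00288716237992424
[(0.48, 311.5008, 185.2032)]
[ 602.96649753 -146.19131002  168.4968777 ] [-1.57107011e+00 -5.79426861e-04 -6.51684789e-04]
```

View pics/m4.png

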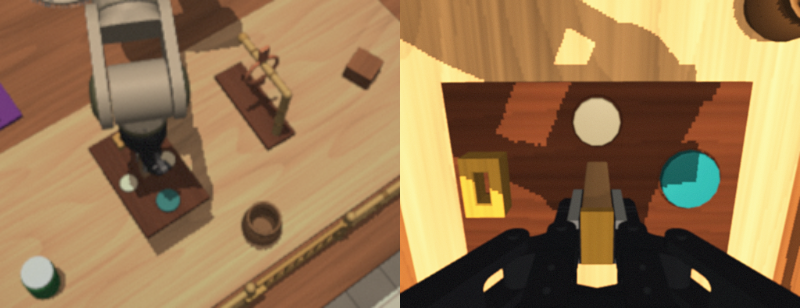

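The tray is held about 110 mm above the shelf, level and still, with the discs seated. The ring hangs on the bar, and the pot, tin and box are where they were.

```bash
python3 -c "
from station import robot
print(robot.job_done()); s=robot.observe(); print(s['clock'],s['tool_pos'],s['width'])"
```

```text
the job is handed in; nothing more can be done
None
the job is handed in; nothing more can be done
```

The job is handed in; it returned no verdict. I lifted the copper ring out of its holder, threaded it over the bar's free end and let it go near the middle of the bar. Then I took the tray by its handle and raised it.

**Tray:** at the last check, at 18.3 s of the 64 s, it was held about 110 mm above the shelf. That height is worked out from the tool's rise. The handle was gripped at 13.4 mm with a 60 N squeeze, the tool was upright to within 0.001 rad, and joint speeds were below 0.003 rad/s.

**Everything else:** the last pictures showed the tray level, with the striker and the coin in the wrist view still in their recesses. The second coin was hidden there by the handle and gripper, but the scene view showed it in place. The ring hung on the bar, at the predicted spot to within about 3 pixels. The pot, tin and box looked unmoved; I judged that by eye and did not measure it.

**Disagreements:** the trained networks and my own pixel measurements differed by 2–3 mm on the bar's tip and the handle, well within the clearances. One network report for the tray from the last wrist look was far off, and I ignored it. I viewed 10 pictures.

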